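# Re-rack four sample vials in reverse order

## Task

Move the four sample vials from the white rack into the wells of the dark grey rack, in reverse order: the vial that starts at the left end of the white rack must finish at the right end of the grey one, and so on, so that the row reads backwards (coloured tags on the white rack show where each vial came from). Set every vial down upright on the floor of its own well, without dropping or tipping any, and let go of all of them.

Things in the scene. Friction and masses are not known exactly. Their poses are not given: they have to be found in the camera images.
- white_rack: white rack, fixed, 66 (x) x 188 (y) x 20 mm (end caps 24 high), four round wells in a row, 32 mm wide, mouths chamfered 3 mm, floors 5 mm above the worktop. Origin: centre of its underside. Well centres at x = 0, y = +60, +20, -20, -60 mm in its frame; +y = left end seen from the robot. Turned by at most 0.15 rad. Starts with a vial in each well, in any order
- grey_rack: dark grey rack, fixed, same form, size and frame as the white one (four wells 32 mm wide at x = 0, y = +60, +20, -20, -60 mm, floors 5 mm above the worktop; origin: centre of its underside; +y = left end seen from the robot; turned by at most 0.15 rad). Empty at the start. Nothing tall stands between the two racks; a tall glass balance stands about 100 mm left of the nearest well
- vial_red: upright sample vial with a red screw cap that is fixed to it: 23 mm in diameter, 51 mm high, about 30 g, stiff. Origin: centre of its underside, z up. Standing in a well its top is 56 mm above the worktop, 36 mm above the rack's top; grip it there from above, best with the fingers in front of and behind it, across the row
- vial_green: upright sample vial with a green screw cap that is fixed to it: 23 mm in diameter, 51 mm high, about 30 g, stiff. Origin: centre of its underside, z up. Standing in a well its top is 56 mm above the worktop, 36 mm above the rack's top; grip it there from above, best with the fingers in front of and behind it, across the row
- vial_yellow: upright sample vial with a yellow screw cap that is fixed to it: 23 mm in diameter, 51 mm high, about 30 g, stiff. Origin: centre of its underside, z up. Standing in a well its top is 56 mm above the worktop, 36 mm above the rack's top; grip it there from above, best with the fingers in front of and behind it, across the row
- vial_blue: upright sample vial with a blue screw cap that is fixed to it: 23 mm in diameter, 51 mm high, about 30 g, stiff. Origin: centre of its underside, z up. Standing in a well its top is 56 mm above the worktop, 36 mm above the rack's top; grip it there from above, best with the fingers in front of and behind it, across the row
- tag_red: red index tag, 9 x 24 x 3 mm, fixed on the top of the white rack, 25.5 mm in front of (toward the robot from) the well in which the red vial stands at the start; it stays there and so still shows where that vial came from. Origin: centre of its underside
- tag_green: green index tag, 9 x 24 x 3 mm, fixed on the top of the white rack, 25.5 mm in front of (toward the robot from) the well in which the green vial stands at the start; it stays there and so still shows where that vial came from. Origin: centre of its underside
- tag_yellow: yellow index tag, 9 x 24 x 3 mm, fixed on the top of the white rack, 25.5 mm in front of (toward the robot from) the well in which the yellow vial stands at the start; it stays there and so still shows where that vial came from. Origin: centre of its underside
- tag_blue: blue index tag, 9 x 24 x 3 mm, fixed on the top of the white rack, 25.5 mm in front of (toward the robot from) the well in which the blue vial stands at the start; it stays there and so still shows where that vial came from. Origin: centre of its underside
Mind the look-alikes: they are no part of the job. Leave any orange look-alike of the vial_red alone.

How it is judged:
By the outcome, as a careful person would: the job done as asked, in the order asked, and still so for the second after the job is handed in, with the robot touching nothing.
It also fails if it takes over 72 s, if anything falls off the work surface, if the arm or the gripper's body presses on something with over 40 N, if the wrist force passes 120 N, or if a joint passes its speed limit or range.

## Robot

A 6-joint arm with a two-finger parallel gripper is mounted at the origin on a cart in front of the work surface, level with it; the furniture and walls round the work are solid. World frame = base frame: x ahead of the robot, y to its left, z up, the work surface at z = 0. Lengths are in mm, angles in rad, forces in N, time in s.
With the tool pointing down it reaches from about 350 to 775 mm from the base axis. Payload 7.3 kg.
Tool frame: the origin (TCP) lies midway between the tips of the shut fingers; the grasp point (between the pads) lies 19 mm behind it; z points along the fingers, y is the line along which they close (so a half turn about z gives the same grasp; the last joint's range is limited). The gripper opens to 92 mm and grips with 3 to 60 N. Pads are 19 mm wide; open, the fingers measure 130 mm over their backs; the gripper's body (75 mm by 190 mm) begins 47 mm behind the grasp point.
Start: joints at [-1.304, 0.342, 1.524, -0, 1.275, -0.146], TCP at [210.641, -480.911, 226.741] pointing down, gripper open.
Joint ranges: [-2.53, 2.53], [-0.77, 2.02], [0.04, 2.7], [-1, 4.14], [0.28, 2.66], [-3.11, 3.11]. Speed limits (rad/s): [2.57, 2.57, 3.14, 3.14, 3.14, 3.14].

## Interface

Orientations are given as [roll, pitch, yaw] about the fixed x, y, z axes, in that order (R = Rz(yaw) Ry(pitch) Rx(roll)).
In Python, from plant import monitor, optics, workorder gives the robot as it stands. The module is installed in compiled form; this text tells all that it offers.
- The arm moves only by the tool servo_tool, never from a script. Its arguments are lists of equal length, an entry for each row: "linear": the shift along the tool's x, y, z as a fraction of full scale, a list of three; "spin": the turn about the tool's z as a fraction of full scale. In form: {"linear": [[dx, dy, dz], ...], "spin": [spin, ...]}. A call has exactly 8 rows; each row shifts and turns the commanded pose from where the row before left it, along the tool's axes as they then stand; what a row does not reach is not made up. Full scale, the value 1, is 200 mm for a shift and 90 degrees for a turn. A row lasts 1/8 s, in which the tool goes at most 62.5 mm and 10.7 degrees, less where a joint would pass 70% of its speed; a pose out of reach is approached as far as the arm can. A call with a number of a shift or a turn outside -1 to 1 is refused whole. A call with a gripper value outside its range is refused whole. "hand" is the opening, from -1 (shut) to 1 (fully open), set as the call begins (left out, the last holds). The fingers move at their own pace and stop on an object; the grip force is fixed at half the most. Time passes only in rows, so rows that do not move let the fingers close, or fill a call up. It gives the time, the measured TCP pose, the force, the opening and the grip force at its end, in the units of the state.
- monitor.get_obs(): the state, without advancing time (a new reading comes with each control period).
- optics.capture(name): name is "scene" or "top" or "wrist"; returns a dict with "frame" (420x560x3 uint8, blue, green, red), "K" (3x3 intrinsics, pixels), "world_to_cam" (4x4, takes a point from world to camera coordinates). Camera axes: x right, y down, z forward; pixel columns grow to the right and rows downward; lengths in mm; the calibration is good to about 2 mm. A picture is of the moment at which its call begins. There is no depth.
- workorder.close_job(): hands the job in; it is judged then, once.
The state is a dict: "time": time; "joint_positions": joint angles; "dq": joint speeds; "tau": joint torques, N m; "tool_pos": TCP position; "tcp_rot": TCP orientation; "contact_force": force on the tool from outside, world axes, zero at the start; "moment": the same for the moment, N m; "grip_width": finger opening in mm; "finger_force": force on a finger pad.
Only numpy, scipy, OpenCV 4.12 (cv2) and the standard library are available. Lean on these libraries where they do the work, as an engineer would, in place of code of your own. Each camera call takes 0.05 s, during which the arm holds its last target. There are 200 camera calls.

## Working session

There is one attempt and no reset: what is moved stays moved. The work goes in short steps, Python scripts to look and compute and a tool call to move; the robot and the scene stay as the last step left them, time stands still between calls to the robot, and variables do not carry over. Pictures are saved under pics/ and viewed, at most 14 in all, crops included, and the job is handed in when it is done.

Besides the shell and the picture viewer there is one more tool, called as name([rows], argument=value, ...), one row to a line, values as JSON. servo_tool: Moves the arm, as the interface text tells. Shift numbers are shares of 200 mm and turn numbers shares of 90 degrees, none past 1 either way. Its arguments: {"type":"object","properties":{"linear":{"type":"array","items":{"type":"array","items":{"type":"number","minimum":-1,"maximum":1}}},"spin":{"type":"array","items":{"type":"number","minimum":-1,"maximum":1}},"hand":{"type":"number"}},"required":["linear","spin"]}

```bash
mkdir -p pics; python3 - <<'E'
from plant import monitor, optics, workorder
import cv2,pickle
o=monitor.get_obs();print(o)
d={}
for n in("scene","top"):
    c=optics.capture(n);d[n]=c;cv2.imwrite(f"pics/{n}0.png",c["frame"]);print(n,c["K"],c["world_to_cam"])
pickle.dump(d,open("d0.pkl","wb"))
E
```

```text
{'time': 0.0, 'joint_positions': array([-1.30405683e+00,  3.42732702e-01,  1.52499296e+00, -3.86384435e-06,
        1.27538248e+00, -1.46000618e-01]), 'dq': array([-2.51107454e-04, -2.85403593e-03,  8.45841575e-04, -6.14714929e-04,
       -1.29217741e-05, -2.24099897e-04]), 'tau': array([ 8.46718194e-05, -4.31249428e+01, -2.44218224e+01,  7.16831814e-02,
        5.60270820e-02, -1.23723808e-04]), 'tool_pos': array([ 210.50318459, -480.52331402,  226.0481721 ]), 'tcp_rot': array([-3.14009275e+00, -2.16821663e-04,  4.12741082e-01]), 'contact_force': array([-0.39389017,  1.08568549, -0.06063546]), 'moment': array([ 0.00519244, -0.01143187,  0.01501542]), 'finger_force': 0.0, 'grip_width': 91.8486364649649}
scene [[526.13365934   0.         287.90750297]
 [  0.         526.13365934 212.9257018 ]
 [  0.           0.           1.        ]] [[ 8.07150518e-01 -5.90340988e-01  2.35772746e-03 -6.36154179e+02]
 [-3.45309929e-01 -4.75360767e-01 -8.09192928e-01  4.47621369e+01]
 [ 4.78820523e-01  6.52326344e-01 -5.87538294e-01  8.48048695e+02]
 [ 0.00000000e+00  0.00000000e+00  0.00000000e+00  1.00000000e+00]]
top [[406.96692783   0.         276.10772394]
 [  0.         406.96692783 203.90303058]
 [  0.           0.           1.        ]] [[ 9.22789422e-03 -9.99442216e-01  3.20952273e-02 -3.72041281e+02]
 [-9.98486389e-01 -1.09499137e-02 -5.38983324e-02  5.12337664e+02]
 [ 5.42197087e-02 -3.15492795e-02 -9.98030494e-01  8.71400481e+02]
 [ 0.00000000e+00  0.00000000e+00  0.00000000e+00  1.00000000e+00]]
```

View pics/scene0.png

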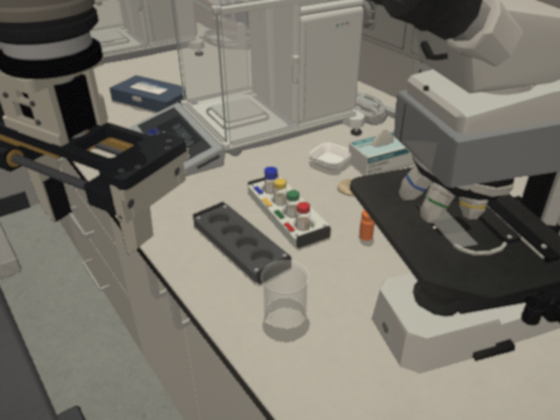

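View pics/top0.png

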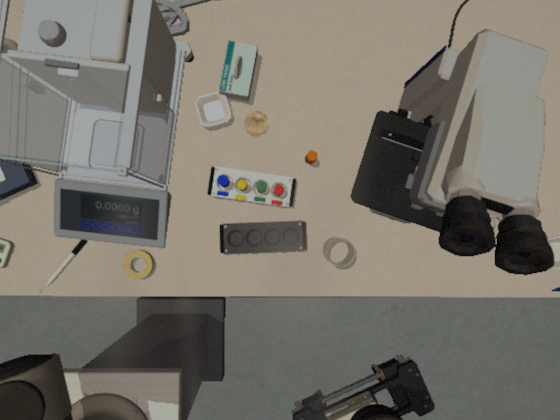

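The top view shows the white rack at about (253,187), with caps blue (224,182), yellow (242,185), green (261,187) and red (279,190) from left to right. The grey rack is at (262,237), the beaker at (339,251), and the orange decoy stands alone at (311,157). The things that could be taken for vial_red are the red cap at (279,190), the red tag at (277,202) and the orange vial at (311,157). I choose the cap in the white rack behind the red tag, and will check it in a close crop.

```bash
cat > h.py <<'E'
import numpy as np,cv2
def P(c): return c["K"]@c["world_to_cam"][:3]
def ray(c,uv,z):
    R=c["world_to_cam"][:3,:3];t=c["world_to_cam"][:3,3];C=-R.T@t
    d=R.T@np.linalg.solve(c["K"],[uv[0],uv[1],1.]);return C+d*(z-C[2])/d[2]
def tri(c1,u1,c2,u2):
    X=cv2.triangulatePoints(P(c1),P(c2),np.array(u1,float).reshape(2,1),np.array(u2,float).reshape(2,1))[:,0];return X[:3]/X[3]
def proj(c,X):
    p=P(c)@np.append(X,1);return p[:2]/p[2]
def blobs(img,roi):
    x0,y0,x1,y1=roi;h=cv2.cvtColor(img[y0:y1,x0:x1],cv2.COLOR_BGR2HSV);out={}
    for n,(a,b) in dict(red=(170,190),yellow=(18,32),green=(60,90),blue=(112,130)).items():
        H=h[...,0].astype(int);H=np.where((n=="red")&(H<8),H+180,H)
        m=((H>=a)&(H<=b)&(h[...,1]>130)&(h[...,2]>50)).astype(np.uint8)
        k,_,s,ce=cv2.connectedComponentsWithStats(m)
        out[n]=[(int(s[i,4]),np.round(ce[i]+[x0,y0],1)) for i in np.argsort(-s[1:,4])+1 if s[i,4]>6][:3]
    return out
E
python3 - <<'E'
import pickle;from h import *
d=pickle.load(open("d0.pkl","rb"));T,S=d["top"],d["scene"]
bt=blobs(T["frame"],(200,160,305,215));bs=blobs(S["frame"],(235,155,340,250))
for n in bt: print(n,bt[n],bs[n])
a=cv2.resize(T["frame"][155:265,195:365],None,fx=4.7,fy=4.7,interpolation=cv2.INTER_CUBIC)[:, :800]
cv2.imwrite("pics/tc.png",a)
b=cv2.resize(S["frame"][150:290,180:340],None,fx=4.2,fy=4.2,interpolation=cv2.INTER_CUBIC)
cv2.imwrite("pics/sc.png",b)
E
```

```text
red [(73, array([278.7, 189.5])), (32, array([276.6, 202.3]))] [(97, array([302.9, 207.2])), (32, array([288.9, 226.8]))]
yellow [(80, array([241.4, 184.1])), (34, array([240.4, 197.1]))] [(79, array([279.5, 183.3])), (27, array([266.8, 201.9]))]
green [] []
blue [(94, array([222.8, 180.1])), (34, array([222.4, 193.1]))] [(87, array([270.4, 172.2])), (13, array([258., 190.]))]
```

View pics/tc.png

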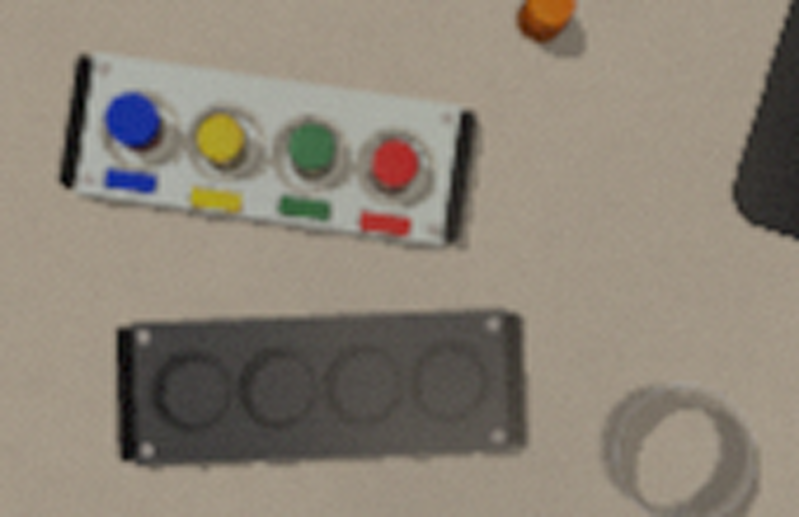

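View pics/sc.png

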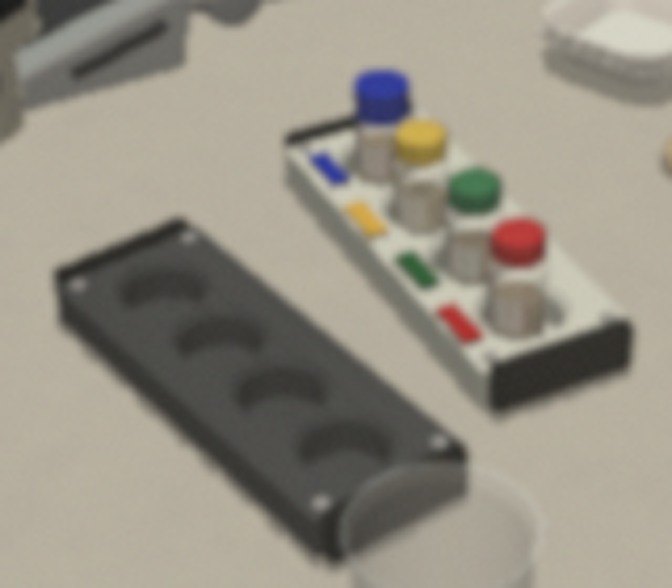

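The top crop shows red cap, red tag and vials in order, with the orange one well apart. The scene crop agrees, but the blue cap looks larger and higher than the others, so I'll triangulate it to check.

```bash
sed -i 's/green=(60,90)/green=(50,95)/; s/>130)&(h/>(100 if n=="green" else 130))\&(h/' h.py
python3 - <<'E'
import pickle;from h import *
np.set_printoptions(precision=1,suppress=True)
d=pickle.load(open("d0.pkl","rb"));T,S=d["top"],d["scene"]
bt=blobs(T["frame"],(200,160,305,215));bs=blobs(S["frame"],(235,155,340,250))
tags=[]
for n in bt:
    if len(bt[n])<2 or len(bs[n])<2: print(n,bt[n],bs[n]);continue
    print(n,"cap",tri(T,bt[n][0][1],S,bs[n][0][1]),"tag",tri(T,bt[n][1][1],S,bs[n][1][1]),"tag@z23",ray(T,bt[n][1][1],23),ray(S,bs[n][1][1],23), bt[n][0][0])
# tops: top-edge centres of cap in scene crop vs top crop
tc=lambda x,y:(195+x/4.7,155+y/4.7); sc=lambda x,y:(180+x/4.2,150+y/4.2)
for n,a,b in [("blue",(133,117),(382,86)),("yellow",(220,138),(421,134)),("green",(313,146),(475,183)),("red",(396,163),(518,234))]:
    print(n,"top",tri(T,tc(*a),S,sc(*b)))
for a,b in [((143,337),(190,237)),((493,323),(440,441)),((498,436),(320,502)),((147,450),(78,285))]:
    print("screw",tri(T,tc(*a),S,sc(*b)),ray(T,tc(*a),20),ray(S,sc(*b),20))
for a,b in zip([(193,392),(279,388),(365,384),(450,381)],[(163,288),(221,338),(281,388),(346,443)]): print("well",ray(T,tc(*a),20),ray(S,sc(*b),20))
E
```

```text
red cap [ 545.4 -371.4   52. ] tag [ 520.1 -368.3   22.1] tag@z23 [ 519.4 -367.8   23. ] [ 519.9 -369.4   23. ] 73
yellow cap [ 555.9 -292.5   52. ] tag [ 530.9 -289.3   22. ] tag@z23 [ 529.9 -288.8   23. ] [ 530.7 -290.9   23. ] 80
green cap [ 552.8 -333.6   54.3] tag [ 527.9 -329.2   21.1] tag@z23 [ 526.6 -328.5   23. ] [ 527.2 -331.7   23. ] 32
blue cap [ 564.1 -253.3   51.6] tag [ 539.  -250.    22.2] tag@z23 [ 538.2 -249.6   23. ] [ 538.9 -251.3   23. ] 94
blue top [ 564.2 -254.9   55.9]
yellow top [ 555.7 -294.1   55.6]
green top [ 552.3 -335.5   55.8]
red top [ 545.  -372.6   55.7]
screw [ 466.7 -258.    21.3] [ 465.2 -257.1   20. ] [ 468.4 -256.9   20. ]
screw [ 474.2 -419.9   21.6] [ 473.2 -419.3   20. ] [ 476.  -418.7   20. ]
screw [ 421.7 -422.2   22.1] [ 420.9 -421.9   20. ] [ 423.4 -420.5   20. ]
screw [ 414.6 -260.6   21.4] [ 413.2 -259.7   20. ] [ 416.2 -259.3   20. ]
well [ 440.  -280.5   20. ] [ 442.1 -280.6   20. ]
well [ 442.2 -320.2   20. ] [ 443.9 -321.2   20. ]
well [ 444.4 -360.    20. ] [ 446.1 -360.    20. ]
well [ 446.1 -399.5   20. ] [ 448.2 -399.8   20. ]
```

All four cap tops triangulate to z≈56 and the tags to z≈22, so the heights check out. The white rack is turned by about -0.155 rad. Its wells run from (564,-254) at the left to (545,-372) at the right. The grey rack is turned by about +0.046 rad, with wells at (441.6,-280), (443.4,-320), (445.2,-360) and (447,-400). I'll use tool yaw π/2, so tool x = world +y and tool y = world +x.

servo_tool([
  [0, 0, 0],
  [0, 0, 0],
  [0, 0, 0],
  [0, 0, 0],
  [0, 0, 0],
  [0, 0, 0],
  [0, 0, 0],
  [0, 0, 0],
], spin=[-0.1053, -0.1053, -0.1053, -0.1053, -0.1053, -0.1053, -0.1053, 0])

```text
time: 1.1
tool_pos: [210.6, -480.7, 226.4]
tcp_rot: [-3.141, -0.001, 1.569]
contact_force: [0.2, 0.1, 0.9]
grip_width: 91.8
finger_force: 0.0
```

servo_tool([
  [0.07, 0.208, 0],
  [0.07, 0.208, 0],
  [0.07, 0.208, 0.04],
  [0.07, 0.208, 0.05],
  [0.07, 0.208, 0.05],
  [0.07, 0.208, 0.05],
  [0.07, 0.208, 0.05],
  [0.053, 0.208, 0.04],
], spin=[0, 0, 0, 0, 0, 0, 0, 0])

```text
time: 2.1
tool_pos: [544.6, -371.5, 170.0]
tcp_rot: [-3.141, -0.001, 1.567]
contact_force: [0.8, 0.0, 1.0]
grip_width: 91.9
finger_force: 0.0
```

```bash
python3 - <<'E'
from plant import monitor, optics
from h import *;import pickle
c=optics.capture("wrist");cv2.imwrite("pics/w1.png",c["frame"]);pickle.dump(c,open("w1.pkl","wb"))
o=monitor.get_obs();print(o["time"],o["tool_pos"],o["tcp_rot"])
for n,v in blobs(c["frame"],(0,0,560,420)).items():
    for a,u in v: print(n,a,u,ray(c,u,56).round(1),ray(c,u,23).round(1))
E
```

```text
2.15 [ 548.75640936 -369.10438972  168.40757786] [ 3.14034504e+00 -2.31609463e-03  1.56944969e+00]
red 534 [276.3 204.6] [ 544.7 -369.9   56. ] [ 544.7 -378.5   23. ]
red 232 [247.9 192.6] [ 522.  -359.9   56. ] [ 519.2 -367.2   23. ]
yellow 1688 [485.9 353. ] [ 736.2 -511.2   56. ] [ 759.4 -536.9   23. ]
yellow 1010 [ 79.2 304.2] [ 371.1 -459.6   56. ] [ 350.1 -479.    23. ]
yellow 681 [474.1 312.1] [ 719.  -468.8   56. ] [ 740.2 -489.3   23. ]
green 419 [285.1 158.6] [ 551.7 -332.9   56. ] [ 552.5 -337.    23. ]
green 210 [254.8 150.3] [ 528.2 -326.4   56. ] [ 526.2 -329.7   23. ]
blue 915 [301.5  46.6] [ 563.2 -253.    56. ] [ 565.4 -247.4   23. ]
blue 304 [267.4  49.5] [ 538.7 -254.8   56. ] [ 538.  -249.4   23. ]
```

View pics/w1.png

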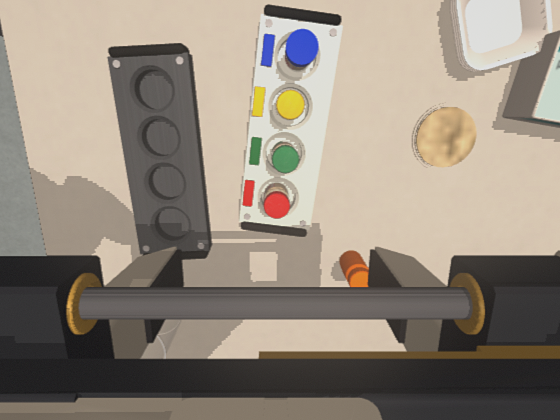

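The wrist view shows the white rack with blue (302,47), yellow (290,104), green (285,158) and red (276,205), and the grey rack empty on the left. The wrist measurements agree with the triangulation to within 2 mm, so I'll descend on red. The orange look-alike at (352,268) is clear.

servo_tool([
  [0, 0, 0.12],
  [0, 0, 0.14],
  [0, 0, 0.14],
  [0, 0, 0.12],
  [0, 0, 0.09],
  [0, 0, 0.06],
  [0, 0, 0.03],
  [0, 0, 0],
], spin=[0, 0, 0, 0, 0, 0, 0, 0], hand=0.3)

```text
time: 3.15
tool_pos: [543.5, -372.5, 30.8]
tcp_rot: [3.141, 0.0, 1.57]
contact_force: [0.2, -0.1, 0.3]
grip_width: 59.7
finger_force: 0.0
```

servo_tool([
  [0, 0, 0],
  [0, 0, 0],
  [0, 0, 0],
  [0, 0, 0],
  [0, 0, 0],
  [0, 0, 0],
  [0, 0, 0],
  [0, 0, 0],
], spin=[0, 0, 0, 0, 0, 0, 0, 0], hand=-1)

```text
time: 4.15
tool_pos: [543.5, -372.4, 30.8]
tcp_rot: [3.141, 0.0, 1.571]
contact_force: [-0.5, -0.7, 0.7]
grip_width: 22.4
finger_force: 29.9
```

servo_tool([
  [0, 0, -0.05],
  [0, 0, -0.13],
  [0, 0, -0.145],
  [0.09, -0.1, 0],
  [0.14, -0.155, 0],
  [0.13, -0.145, 0],
  [0.08, -0.08, 0],
  [0.02, -0.03, 0],
], spin=[0, 0, 0, 0, 0, 0, 0, 0])

```text
time: 5.15
tool_pos: [441.0, -279.8, 96.5]
tcp_rot: [3.141, 0.0, 1.571]
contact_force: [-0.1, -0.4, -0.5]
grip_width: 22.1
finger_force: 29.9
```

```bash
python3 - <<'E'
from plant import monitor, optics
from h import *;import pickle
print(np.mean([monitor.get_obs()["tool_pos"] for _ in range(5)],0))
w=optics.capture("wrist");c=optics.capture("scene")
o=monitor.get_obs();print(o["time"],o["tool_pos"],o["tcp_rot"],o["grip_width"])
a=cv2.resize(w["frame"][60:400,80:400],(564,600));b=cv2.resize(c["frame"][130:320,175:365],(600,600))
cv2.imwrite("pics/a2.png",cv2.resize(np.hstack([w["frame"],cv2.resize(b,(420,420))]),(800,343)))
E
```

```text
[ 440.99699242 -279.75122472   96.51187529]
5.25 [ 441.64062718 -280.64247588   96.33290812] [3.14083528e+00 8.19856086e-04 1.57065237e+00] 22.305567615829826
```

View pics/a2.png

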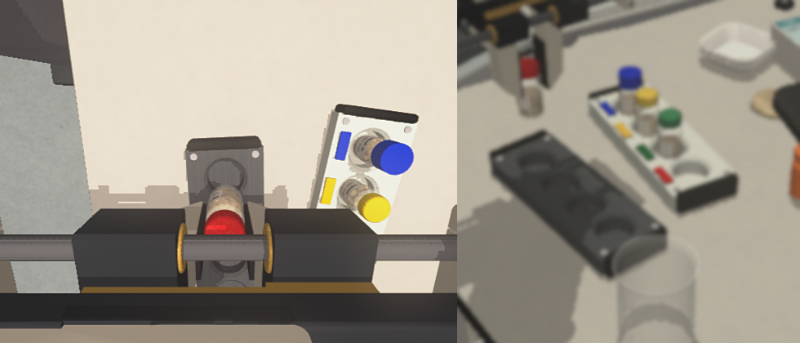

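Red is held upright over the grey left well, which is at (227,180) in this view. The other three vials are still in place, so I'll lower it.

servo_tool([
  [0, 0, 0.05],
  [0, 0, 0.06],
  [0, 0, 0.06],
  [0, 0, 0.055],
  [0, 0, 0.045],
  [0, 0, 0.03],
  [0, 0, 0.02],
  [0, 0, 0.005],
], spin=[0, 0, 0, 0, 0, 0, 0, 0])

```text
time: 6.25
tool_pos: [441.5, -280.4, 30.7]
tcp_rot: [-3.142, 0.0, 1.571]
contact_force: [-1.7, 0.1, 3.9]
grip_width: 21.9
finger_force: 29.9
```

servo_tool([
  [0, 0, 0],
  [0, 0, 0],
  [0, 0, 0],
  [0, 0, 0],
  [0, 0, 0],
  [0, 0, -0.06],
  [0, 0, -0.13],
  [0, 0, -0.135],
], spin=[0, 0, 0, 0, 0, 0, 0, 0], hand=0.3)

```text
time: 7.25
tool_pos: [441.5, -280.3, 97.1]
tcp_rot: [3.141, 0.0, 1.571]
contact_force: [-0.3, -0.5, -0.5]
grip_width: 60.1
finger_force: 0.0
```

```bash
cat > look.py <<'E'
import sys
from plant import monitor, optics
from h import *
w=optics.capture("wrist");s=optics.capture("scene");t=optics.capture("top")
cv2.imwrite(sys.argv[1],np.hstack([cv2.resize(t["frame"][150:275,195:320],(400,400)),cv2.resize(s["frame"][140:300,175:335],(400,400))]))
print(monitor.get_obs()["time"])
for n,v in blobs(w["frame"],(0,0,560,420)).items():
    for a,u in v: 
        if a>100: print(n,a,u,ray(w,u,56).round(1),ray(w,u,23).round(1))
bs=blobs(s["frame"],(185,140,340,290));
for n in bs:
    for a,u in bs[n]: print("s",n,a,u,ray(s,u,51.5).round(1))
E
python3 look.py pics/a3.png
```

```text
7.4
red 1014 [276.  232.7] [ 441.2 -277.5   56. ] [ 441.2 -289.    23. ]
yellow 3159 [396.  353.2] [ 521.8 -363.1   56. ] [ 535.2 -388.7   23. ]
yellow 714 [144.7 304.8] [ 356.7 -326.4   56. ] [ 342.8 -346.    23. ]
yellow 649 [456.5 246.7] [ 551.7 -286.6   56. ] [ 570.  -299.6   23. ]
blue 1403 [482.4 190.9] [ 561.9 -251.7   56. ] [ 582.  -258.9   23. ]
blue 416 [418.9 176.8] [ 523.9 -243.3   56. ] [ 537.6 -249.2   23. ]
s red 100 [217.1 202.4] [ 442.5 -279.2   51.5]
s red 32 [288.9 226.8] [ 497.8 -399.3   51.5]
s yellow 79 [279.5 183.2] [ 556.9 -291.8   51.5]
s yellow 27 [266.8 201.9] [ 508.  -325.1   51.5]
s green 27 [292.6 193.6] [ 556.  -330.3   51.5]
s green 13 [279. 214.] [ 504.8 -363.7   51.5]
s blue 90 [270.4 172.3] [ 564.4 -253.7   51.5]
s blue 14 [257.8 189.9] [ 515.7 -287.3   51.5]
```

View pics/a3.png

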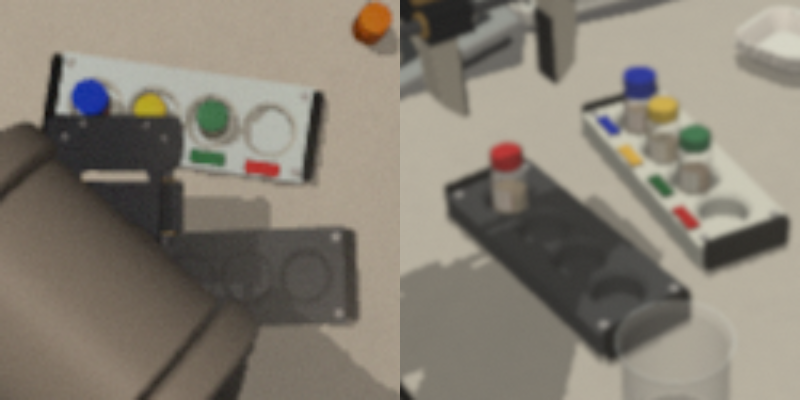

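Red stands upright in the grey left well. Green is next, at about (552.5,-334.5).

servo_tool([
  [-0.05, 0.1, 0],
  [-0.08, 0.17, 0],
  [-0.08, 0.17, 0],
  [-0.05, 0.095, 0],
  [-0.01, 0.02, 0.03],
  [0, 0, 0.1],
  [0, 0, 0.1],
  [0, 0, 0.03],
], spin=[0, 0, 0, 0, 0, 0, 0, 0])

```text
time: 8.4
tool_pos: [550.7, -333.2, 41.6]
tcp_rot: [-3.138, -0.003, 1.57]
contact_force: [1.0, 0.2, 0.8]
grip_width: 59.9
finger_force: 0.0
```

servo_tool([
  [0, 0, 0.04],
  [0, 0, 0.025],
  [0, 0, 0],
  [0, 0, 0],
  [0, 0, 0],
  [0, 0, 0],
  [0, 0, 0],
  [0, 0, 0],
], spin=[0, 0, 0, 0, 0, 0, 0, 0])

```text
time: 9.4
tool_pos: [552.5, -334.4, 30.8]
tcp_rot: [3.142, 0.0, 1.571]
contact_force: [0.4, -0.2, 0.9]
grip_width: 59.5
finger_force: 0.0
```

servo_tool([
  [0, 0, 0],
  [0, 0, 0],
  [0, 0, 0],
  [0, 0, 0],
  [0, 0, 0],
  [0, 0, 0],
  [0, 0, 0],
  [0, 0, 0],
], spin=[0, 0, 0, 0, 0, 0, 0, 0], hand=-1)

```text
time: 10.4
tool_pos: [552.5, -334.4, 30.7]
tcp_rot: [3.142, 0.0, 1.571]
contact_force: [-0.1, 0.9, 0.1]
grip_width: 21.8
finger_force: 30.0
```

servo_tool([
  [0, 0, -0.05],
  [0, 0, -0.13],
  [0, 0, -0.145],
  [0.01, -0.1, 0],
  [0.02, -0.165, 0],
  [0.02, -0.16, 0],
  [0.015, -0.09, 0],
  [0.005, -0.03, 0],
], spin=[0, 0, 0, 0, 0, 0, 0, 0])

```text
time: 11.4
tool_pos: [442.9, -320.4, 96.6]
tcp_rot: [3.141, 0.001, 1.57]
contact_force: [0.2, -0.5, -0.3]
grip_width: 22.2
finger_force: 30.0
```

servo_tool([
  [0, 0, 0.05],
  [0, 0, 0.06],
  [0, 0, 0.06],
  [0, 0, 0.055],
  [0, 0, 0.045],
  [0, 0, 0.03],
  [0, 0, 0.02],
  [0, 0, 0.005],
], spin=[0, 0, 0, 0, 0, 0, 0, 0])

```text
time: 12.4
tool_pos: [443.5, -320.4, 30.7]
tcp_rot: [3.142, 0.0, 1.571]
contact_force: [-1.7, 0.5, 3.9]
grip_width: 21.9
finger_force: 30.0
```

servo_tool([
  [0, 0, 0],
  [0, 0, 0],
  [0, 0, 0],
  [0, 0, 0],
  [0, 0, 0],
  [0, 0, -0.06],
  [0, 0, -0.13],
  [0, 0, -0.135],
], spin=[0, 0, 0, 0, 0, 0, 0, 0], hand=0.3)

```text
time: 13.4
tool_pos: [443.5, -320.4, 97.1]
tcp_rot: [3.141, 0.0, 1.571]
contact_force: [0.3, -0.2, 0.4]
grip_width: 59.7
finger_force: 0.0
```

servo_tool([
  [0.03, 0.1, 0],
  [0.04, 0.17, 0],
  [0.03, 0.17, 0],
  [0.02, 0.1, 0],
  [0.014, 0.022, 0],
  [0, 0, 0.04],
  [0, 0, 0.1],
  [0, 0, 0.1],
], spin=[0, 0, 0, 0, 0, 0, 0, 0])

```text
time: 14.4
tool_pos: [554.7, -293.9, 47.1]
tcp_rot: [-3.141, -0.0, 1.57]
contact_force: [-0.2, -1.0, 0.4]
grip_width: 59.5
finger_force: 0.0
```

servo_tool([
  [0, 0, 0.05],
  [0, 0, 0.025],
  [0, 0, 0.01],
  [0, 0, 0],
  [0, 0, 0],
  [0, 0, 0],
  [0, 0, 0],
  [0, 0, 0],
], spin=[0, 0, 0, 0, 0, 0, 0, 0])

```text
time: 15.4
tool_pos: [555.9, -293.6, 30.8]
tcp_rot: [3.141, 0.0, 1.571]
contact_force: [0.3, -0.3, -0.5]
grip_width: 59.6
finger_force: 0.0
```

```bash
python3 look.py pics/a4.png
```

```text
15.55
red 1710 [ 17.1 253.3] [ 449.1 -276.5   56. ] [ 422.7 -290.2   23. ]
yellow 3109 [398.6 353.2] [ 610.4 -324.7   56. ] [ 624.1 -350.4   23. ]
yellow 1184 [275.3 273.8] [ 555.2 -285.8   56. ] [ 555.2 -301.8   23. ]
yellow 728 [144.7 304.5] [ 499.1 -300.1   56. ] [ 485.2 -319.7   23. ]
green 286 [221.5 329.3] [ 531.6 -312.4   56. ] [ 525.7 -335.    23. ]
blue 2735 [295.8 196.8] [ 563.3 -252.7   56. ] [ 565.2 -260.5   23. ]
blue 813 [239.9 173.8] [ 541.6 -243.6   56. ] [ 538.2 -249.1   23. ]
s red 99 [217.1 202.4] [ 442.5 -279.2   51.5]
s red 30 [289.  226.7] [ 498.1 -399.2   51.5]
s yellow 78 [279.5 183.6] [ 556.2 -292.8   51.5]
s yellow 8 [268.5 204. ] [ 506.9 -331.6   51.5]
s green 61 [230.8 214.5] [ 443.1 -320.6   51.5]
s blue 14 [272.6 176.6] [ 559.5 -267.6   51.5]
```

View pics/a4.png

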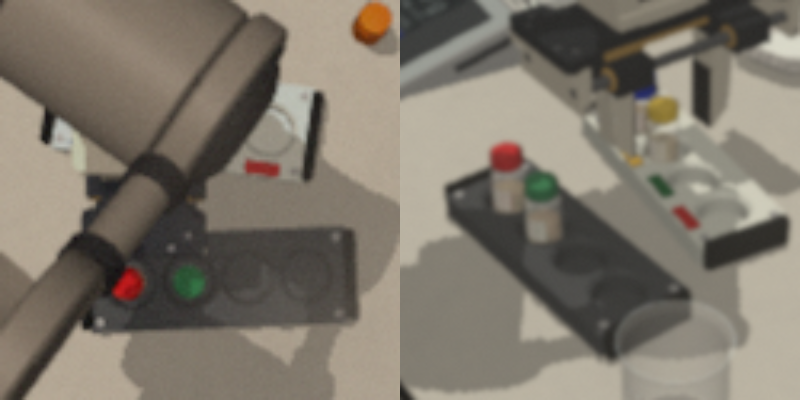

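Red and green stand upright in the first two grey wells, and the gripper straddles yellow. I'll close on it.

servo_tool([
  [0, 0, 0],
  [0, 0, 0],
  [0, 0, 0],
  [0, 0, 0],
  [0, 0, 0],
  [0, 0, 0],
  [0, 0, 0],
  [0, 0, 0],
], spin=[0, 0, 0, 0, 0, 0, 0, 0], hand=-1)

```text
time: 16.55
tool_pos: [555.9, -293.6, 30.7]
tcp_rot: [3.142, 0.0, 1.571]
contact_force: [-0.7, -0.1, -0.6]
grip_width: 22.4
finger_force: 30.0
```

servo_tool([
  [0, 0, -0.05],
  [0, 0, -0.13],
  [0, 0, -0.145],
  [-0.06, -0.1, 0],
  [-0.1, -0.165, 0],
  [-0.1, -0.165, 0],
  [-0.055, -0.094, 0],
  [-0.018, -0.03, 0],
], spin=[0, 0, 0, 0, 0, 0, 0, 0])

```text
time: 17.55
tool_pos: [444.5, -360.8, 96.2]
tcp_rot: [3.141, 0.0, 1.569]
contact_force: [0.1, 0.1, 0.8]
grip_width: 22.2
finger_force: 30.0
```

servo_tool([
  [0, 0, 0.05],
  [0, 0, 0.06],
  [0, 0, 0.06],
  [0, 0, 0.055],
  [0, 0, 0.045],
  [0, 0, 0.03],
  [0, 0, 0.02],
  [0, 0, 0.005],
], spin=[0, 0, 0, 0, 0, 0, 0, 0])

```text
time: 18.55
tool_pos: [445.0, -360.2, 30.7]
tcp_rot: [-3.142, 0.0, 1.571]
contact_force: [-0.9, 0.6, 2.8]
grip_width: 22.0
finger_force: 30.0
```

servo_tool([
  [0, 0, 0],
  [0, 0, 0],
  [0, 0, 0],
  [0, 0, 0],
  [0, 0, 0],
  [0, 0, -0.06],
  [0, 0, -0.13],
  [0, 0, -0.135],
], spin=[0, 0, 0, 0, 0, 0, 0, 0], hand=0.3)

```text
time: 19.55
tool_pos: [445.1, -360.2, 97.1]
tcp_rot: [3.141, 0.0, 1.571]
contact_force: [-0.1, -0.2, 0.6]
grip_width: 59.4
finger_force: 0.0
```

servo_tool([
  [0.08, 0.09, 0],
  [0.13, 0.145, 0],
  [0.13, 0.145, 0],
  [0.12, 0.135, 0],
  [0.06, 0.065, 0],
  [0.01, 0.015, 0],
  [0, 0, 0],
  [0, 0, 0],
], spin=[0, 0, 0, 0, 0, 0, 0, 0])

```text
time: 20.55
tool_pos: [563.3, -255.1, 95.8]
tcp_rot: [-3.141, 0.0, 1.569]
contact_force: [0.0, -0.7, 0.4]
grip_width: 59.3
finger_force: 0.0
```

```bash
python3 look.py pics/a5.png
```

```text
20.7
yellow 2214 [454.4 352.6] [ 681.8 -336.5   56. ] [ 701.6 -362.1   23. ]
yellow 727 [144.8 304.2] [ 479.1 -299.9   56. ] [ 465.1 -319.4   23. ]
yellow 501 [407.5 310.3] [ 647.3 -304.6   56. ] [ 661.4 -324.9   23. ]
blue 1106 [276.3 234. ] [ 563.2 -252.6   56. ] [ 563.2 -264.2   23. ]
blue 372 [239.9 213.3] [ 541.7 -239.6   56. ] [ 538.1 -249.1   23. ]
s red 95 [217.  202.6] [ 442.  -279.6   51.5]
s red 30 [289.  226.7] [ 498.1 -399.2   51.5]
s yellow 133 [245.3 225.9] [ 445.7 -358.6   51.5]
s yellow 25 [266.6 201.9] [ 507.8 -324.9   51.5]
s green 43 [229.3 213.9] [ 442.1 -317.8   51.5]
s blue 91 [270.4 172.3] [ 564.4 -253.7   51.5]
s blue 14 [257.8 189.9] [ 515.7 -287.3   51.5]
```

View pics/a5.png

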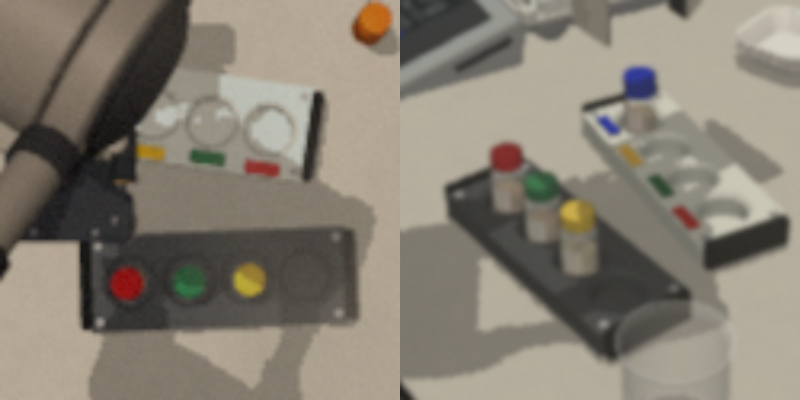

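Three vials stand upright in the grey rack, and blue is centred below the gripper. I'll descend and close on it.

servo_tool([
  [0, 0, 0.05],
  [0, 0, 0.06],
  [0, 0, 0.06],
  [0, 0, 0.055],
  [0, 0, 0.045],
  [0, 0, 0.03],
  [0, 0, 0.02],
  [0, 0, 0.005],
], spin=[0, 0, 0, 0, 0, 0, 0, 0])

```text
time: 21.7
tool_pos: [564.1, -254.2, 30.6]
tcp_rot: [3.142, 0.0, 1.571]
contact_force: [-0.7, 0.5, 0.2]
grip_width: 59.4
finger_force: 0.0
```

servo_tool([
  [0, 0, 0],
  [0, 0, 0],
  [0, 0, 0],
  [0, 0, 0],
  [0, 0, 0],
  [0, 0, 0],
  [0, 0, 0],
  [0, 0, 0],
], spin=[0, 0, 0, 0, 0, 0, 0, 0], hand=-1)

```text
time: 22.7
tool_pos: [564.2, -254.2, 30.8]
tcp_rot: [3.141, 0.0, 1.571]
contact_force: [-0.5, -0.5, 1.5]
grip_width: 21.8
finger_force: 30.0
```

```bash
python3 - <<'E'
import pickle;from h import *
d=pickle.load(open("d0.pkl","rb"));T,S=d["top"],d["scene"]
print("rim",tri(T,(340,251),S,(285.5,275)))
for z in (0,60,100): print(z,ray(T,(323.3,250),z),ray(T,(340,251),z),ray(T,(357,252),z), ray(S,(285.5,275),z))
E
```

```text
rim [ 418.45694296 -498.69932705   70.23156106]
0 [ 415.2083932  -473.86673764    0.        ] [ 413.25814942 -511.37025972    0.        ] [ 411.30813528 -549.63900268    0.        ] [ 463.73994363 -437.46830039    0.        ]
60 [ 418.67545919 -464.94927608   60.        ] [ 416.85391051 -499.97796925   60.        ] [ 415.03257633 -535.72138696   60.        ] [ 425.58112795 -490.08265479   60.        ]
100 [ 420.98683652 -459.0043017   100.        ] [ 419.25108457 -492.38310894  100.        ] [ 417.51553702 -526.44297648  100.        ] [ 400.14191751 -525.15889105  100.        ]
```

The beaker is about 70 mm high with its left edge near y=-463, so it is clear of the gripper body. I'll carry blue to the right grey well.

servo_tool([
  [0, 0, -0.05],
  [0, 0, -0.13],
  [0, 0, -0.145],
  [-0.13, -0.1, 0],
  [-0.2, -0.165, 0],
  [-0.21, -0.17, 0],
  [-0.14, -0.12, 0],
  [-0.049, -0.031, 0],
], spin=[0, 0, 0, 0, 0, 0, 0, 0])

```text
time: 23.7
tool_pos: [445.5, -401.7, 96.3]
tcp_rot: [3.141, 0.001, 1.568]
contact_force: [0.3, 0.3, -0.4]
grip_width: 22.3
finger_force: 30.0
```

servo_tool([
  [0, 0, 0.05],
  [0, 0, 0.06],
  [0, 0, 0.06],
  [0, 0, 0.055],
  [0, 0, 0.045],
  [0, 0, 0.03],
  [0, 0, 0.02],
  [0, 0, 0.005],
], spin=[0, 0, 0, 0, 0, 0, 0, 0])

```text
time: 24.7
tool_pos: [446.8, -400.0, 30.8]
tcp_rot: [-3.142, 0.0, 1.571]
contact_force: [-0.6, 0.8, 3.8]
grip_width: 22.1
finger_force: 30.0
```

Floor contact as before. Release, lift and back away.

servo_tool([
  [0, 0, 0],
  [0, 0, 0],
  [0, 0, 0],
  [0, 0, 0],
  [0, 0, 0],
  [0, 0, -0.06],
  [0, 0, -0.13],
  [0, 0, -0.135],
], spin=[0, 0, 0, 0, 0, 0, 0, 0], hand=0.3)

```text
time: 25.7
tool_pos: [446.9, -400.0, 97.2]
tcp_rot: [3.141, 0.0, 1.571]
contact_force: [0.3, 0.1, -0.4]
grip_width: 59.4
finger_force: 0.0
```

servo_tool([
  [0, 0, -0.1],
  [0, 0, -0.2],
  [0, 0, -0.2],
  [0, 0, -0.1],
  [0, 0, 0],
  [0, 0, 0],
  [0, 0, 0],
  [0, 0, 0],
], spin=[0, 0, 0, 0, 0, 0, 0, 0])

```text
time: 26.7
tool_pos: [446.6, -399.7, 214.8]
tcp_rot: [-3.141, -0.001, 1.571]
contact_force: [0.1, -0.5, 0.2]
grip_width: 59.4
finger_force: 0.0
```

```bash
python3 look.py pics/a6.png
```

```text
26.85
red 561 [269.9  54.1] [ 441.3 -279.1   56. ] [ 440.8 -274.    23. ]
red 191 [348.6 155.4] [ 512.1 -363.7   56. ] [ 518.9 -367.4   23. ]
yellow 2353 [447.3 352.8] [ 629.  -572.9   56. ] [ 648.  -598.4   23. ]
yellow 703 [144.6 304.7] [ 311.9 -515.4   56. ] [ 297.9 -534.9   23. ]
yellow 527 [235.  354.9] [ 402.5 -575.6   56. ] [ 397.9 -601.4   23. ]
green 448 [272.  104.4] [ 442.9 -319.5   56. ] [ 442.6 -318.6   23. ]
green 185 [358.1 116.4] [ 518.5 -329.6   56. ] [ 526.  -329.8   23. ]
blue 515 [275.5 192.7] [ 445.9 -398.2   56. ] [ 445.9 -405.5   23. ]
blue 253 [376.6  24.6] [ 529.1 -256.8   56. ] [ 537.7 -249.5   23. ]
s red 99 [217.1 202.4] [ 442.5 -279.2   51.5]
s red 32 [288.9 226.8] [ 497.8 -399.3   51.5]
s yellow 123 [245.3 226. ] [ 445.6 -358.8   51.5]
s yellow 26 [266.7 201.7] [ 508.2 -324.5   51.5]
s green 52 [230.7 212.7] [ 445.5 -316.4   51.5]
s green 12 [279.  213.9] [ 504.9 -363.5   51.5]
s blue 180 [260.7 239.4] [ 446.5 -399.4   51.5]
s blue 13 [258. 190.] [ 515.8 -287.8   51.5]
```

View pics/a6.png

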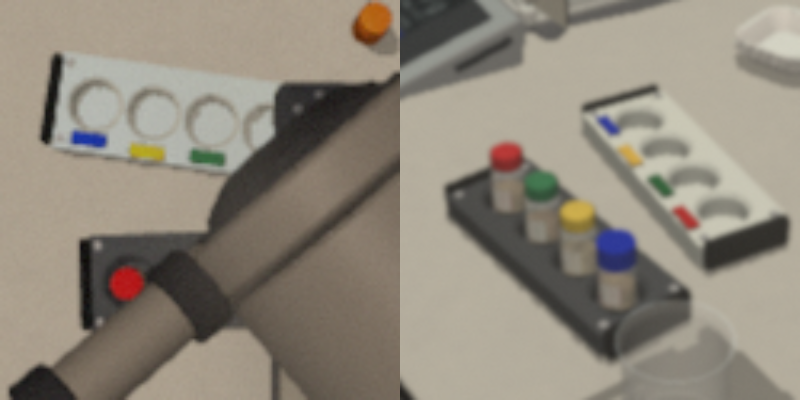

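All four stand upright, reading red, green, yellow, blue from left to right (the tags read blue, yellow, green, red), and the gripper is clear above. I'll hand it in.

```bash
python3 -c "
from plant import workorder
print(workorder.close_job())"
```

```text
the job is handed in; nothing more can be done
None
```

The job is handed in: all four vials stand upright and released in the grey rack in reverse order (red, green, yellow, blue from left to right), finished at about 27 s of the 72 s allowed; the hand-in gave no verdict.

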